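Pin the feed chute's stud with its spring cotter

TASK

The feed chute of the eyelet press stands on its upright stud but nothing keeps it there: pick up the large grey-handled spring cotter, thread its straight leg through the stud's cross hole from the robot's side, and push it home until the bow has snapped round the stud, then let go of it. Feel for the hole gently, because the stud must never be loaded with more than about 25 N, and leave the other things on the bench alone.

Things in the scene. Friction and masses are not known exactly. Their poses are not given: they have to be found in the camera images.
- hole (a point): Nominal centre of the level cross hole, 6.5 mm square, in the upright steel stud. x: along the hole, away from the robot; y left; z up. The stud (round, 18 mm across, top 15 mm above the hole) has stiff end play: it and its hole sit up to 7 mm above or below nominal, which this point does not show: look closely or feel for the height. Sideways and in direction the point is true.
- clip_grip (a point): Large spring cotter (60 g) lying flat. Point on the centre line of its upright grey grip block (28 mm along x, 16 along y, 38 high), 22 mm above its underside; grip from above across the 16 mm. x: along the straight leg to its tip, z up. The 5 mm wire lies level, its axis 19.5 mm below this point; the leg is straight ahead of the grip's centre line.
- leg_tip (a point): Square-cut end, slightly bevelled, of the cotter's straight leg, on its axis, 85 mm ahead of the grip's centre line. Axes as the grip.
- leg_seat (a point): Point on the straight leg's axis, 44 mm ahead of the grip's centre line, that lies at the stud's centre when the cotter is home (it then has about 2 mm of play along the leg).
- bow (a joint): Angle (rad) of the sprung bow on the leg's +y side: hollow for the stud 44 mm ahead of the grip's centre, throat at 55 mm, flared end at 70 mm, 15 mm to the side. 0 relaxed; forced open to about 0.14 as it rides over the stud, which takes a push of roughly 4 to 12 N along the leg; below 0.04 once snapped round.
- spare_stud: Bystander: a loose steel stud 18 mm thick and 80 mm long lying on the bench.
- small_clip: Bystander: a small hair pin of 4 mm wire, 66 mm long, without a grip block.
- eyelet_cup: Bystander: aluminium cup, 70 mm across and 50 mm high.
- screwdriver: Bystander: screwdriver lying on the bench.
- collar: Bystander: steel collar, 40 mm across and 16 mm high.
- oil_can: Bystander: small aluminium can, 52 mm across and 100 mm high.
- mount: Chute mount fixed to the bench: white cast foot with a steel plate (top 38 mm above the bench) that carries the stud. Origin on the bench under the stud, axes as the hole's. A steel chute 34 mm wide rises from it on the far left (+x, +y) side, from 55 mm off the stud.
- clip: The spring cotter as a whole; its origin is the centre of the grip's underside, its axes as the grip's.
Things that resemble listed ones, but are neither listed nor needed, are in the scene too. Leave any blue look-alike of the clip alone.

How it is judged:
On the way, in this order (a step that is already met when the one before it is completed fails the run):
1. the large spring cotter has been lifted off the bench (height (world z) of clip_grip above 0.045 m), for 0.2 s.
2. its straight leg is through the stud's cross hole, with the tip out on the far side (x of leg_tip in the frame of hole between 0.01 and 0.06 m and y of leg_tip in the frame of hole between -0.006 and 0.006 m and z of leg_tip in the frame of hole between -0.0105 and 0.0105 m), for 0.1 s.
At the end, for the whole second after the job is handed in: The leg lies through the cross hole: its seat point within 5 mm of the stud centre along the hole, 3 mm sideways and 8.5 mm in height of nominal, leg within 0.2 rad of the hole; the bow has snapped round the stud (below 0.04 rad); cotter released and at rest (x of leg_seat in the frame of hole between -0.005 and 0.005 m and y of leg_seat in the frame of hole between -0.003 and 0.003 m and z of leg_seat in the frame of hole between -0.0085 and 0.0085 m and value of joint bow below 0.04 rad and angle between the x axis of leg_tip and the x axis of hole, either way round below 0.2 rad and linear speed of clip below 0.02 m/s and contact force between the fingers and clip below 0.1 N); the robot touches nothing.
It fails at once if the mount or its stud is loaded with more than 25 N (contact force between anything else and mount above 25 N).
It fails at once if another thing on the bench is moved by more than 20 mm (distance of any of spare_stud, small_clip, eyelet_cup, screwdriver, collar, oil_can from where it was at the start of the episode above 0.02 m).
It also fails if it takes over 58 s, if anything falls off the work surface, if the arm or the gripper's body presses on something with over 40 N, if the wrist force passes 120 N, or if a joint passes its speed limit or range.

ROBOT

A 6-joint arm with a two-finger parallel gripper is mounted at the origin on the work surface. World frame = base frame: x ahead of the robot, y to its left, z up, the work surface at z = 0. Lengths are in m, angles in rad, forces in N, time in s.
With the tool pointing down it reaches from about 0.35 to 0.975 m from the base axis. Payload 4.9 kg.
Tool frame: the origin (TCP) lies between the finger pads; the fingertips stand 22 mm ahead of it and the grasp point (between the pads) lies 3 mm ahead of it; z points along the fingers, y is the line along which they close (so a half turn about z gives the same grasp; the last joint's range is limited). The gripper opens to 85 mm and grips with 20 to 120 N. Pads are 22 mm wide; open, the fingers measure 114 mm over their backs; the gripper's body (76 mm by 85 mm) begins 54 mm behind the grasp point. The pads swing forward as they close: fully open they stand 13 mm farther back than shut.
Start: joints at [1.094, 0.053, 1.613, -0, 1.476, -0.119], TCP at [0.219, 0.585, 0.253] pointing down, gripper open.
Joint ranges: [-3.01, 3.01], [-1.01, 2.22], [0.06, 2.58], [-1.02, 4.17], [0.09, 2.62], [-3.14, 3.14]. Speed limits (rad/s): [2.57, 2.57, 3.14, 3.14, 3.14, 3.14].

INTERFACE

Orientations are given as a unit quaternion [w, x, y, z].
In Python, from plant import state, grab_frame, get_calibration, job_done, recognise, regions_of gives the robot as it stands.
- The arm moves only by the tool apply_moves, never from a script. Its argument "targets" is a list of rows, each an object with "translation": the shift along the tool's x, y, z normalised to -1 to 1, where 1 is 100 mm, a list of three; "twist": the turn about the tool's z normalised to -1 to 1, where 1 is 0.1 rad; "hand": the opening, from 0 (shut) to 1 (fully open). A call has 1 to 8 rows; each row shifts and turns the commanded pose from where the row before left it, along the tool's axes as they then stand; what a row does not reach is not made up. A row lasts 1/10 s, in which the tool goes at most 50 mm and 8.59 degrees, less where a joint would pass 70% of its speed; a pose out of reach is approached as far as the arm can. A call with a number of a shift or a turn outside -1 to 1 is refused whole. A call with a gripper value outside its range is refused whole. The fingers move at their own pace and stop on an object; the grip force is fixed at half the most. Time passes only in rows, so rows that do not move let the fingers close. It gives the time, the measured TCP pose, the force, the opening and the grip force at its end, in the units of the state.
- state(): the state, without advancing time (a new reading comes with each control period).
- grab_frame(name): name is "side" or "top" or "wrist"; returns the picture (400x640x3 uint8, red, green, blue); there is no depth.
- get_calibration(name): a dict with "camera_matrix" (3x3 intrinsics, pixels), "pose" (4x4, takes a point from camera to world coordinates). Camera axes: x right, y up, looking along -z (the intrinsics and any distortion apply to the point x, -y, -z); pixel columns grow to the right and rows downward; lengths in m; the calibration is good to about 2 mm. The wrist camera is an equidistant fisheye: a pixel r from the principal point sees the ray r / f radians off the axis. A picture is of the moment at which its call begins: read the wrist's pose just before it. get_calibration takes no time and is no camera call; for the wrist camera it gives the pose at the moment of the call.
- job_done(): hands the job in; it is judged then, once.
Trained networks look in the newest picture that a camera, given by its name, has taken for a name from the list of things; names that differ only in an ending like _2 or _b are one class to them, and where a whole thing is asked for, a point or a joint stands for the part that bears it (a point fixed in the world has none). Each returns a list of dicts, best first, with "score" (0 to 1); they miss things now and then, are a little off and sometimes report something else, mostly with a low value. They report only what shows in the picture. A call takes as long as a camera call. They do not tell look-alikes from the thing itself.
- recognise(camera, query): "point" ([x, y, z] in m, in world coordinates, good to about 4 mm: the middle of the surface that is visible of it).
- regions_of(camera, query): "pixels" (400x640 bool, what is visible of it).
The state is a dict: "time": time; "joint_pos": joint angles; "joint_vel": joint speeds; "joint_efforts": joint torques, N m; "tool_pos": TCP position; "tool_rot": TCP orientation; "contact_force": force on the tool from outside, world axes, zero at the start; "ft_torque": the same for the moment, N m; "gripper_width": opening from 0.0 (shut) to 1.0 (fully open); "grasp_force": force on a finger pad.
Only numpy, scipy, OpenCV 4.12 (cv2) and the standard library are available. Lean on these libraries where they do the work, as an engineer would, in place of code of your own. Each camera call takes 0.05 s, during which the arm holds its last target. There are 200 camera calls.

## Working session

There is one attempt and no reset: what is moved stays moved. The work goes in short steps, Python scripts to look and compute and a tool call to move; the robot and the scene stay as the last step left them, time stands still between calls to the robot, and variables do not carry over. Pictures are saved under pics/ and viewed, at most 10 in all, crops included, and the job is handed in when it is done.

Besides the shell and the picture viewer there is one more tool, called after ">>>" as a command line: name --argument value ..., lists and objects as JSON in quotes. apply_moves: Moves the arm, as the interface text tells. Its arguments: {"type":"object","properties":{"targets":{"type":"array"}},"required":["targets"]}

```bash
mkdir -p pics; ls
cat > h.py <<'E'
import numpy as np, cv2
from plant import *
def save(n,im,crop=None,s=1):
    if crop: im=im[crop[1]:crop[3],crop[0]:crop[2]]
    if s!=1: im=cv2.resize(im,None,fx=s,fy=s,interpolation=cv2.INTER_CUBIC)
    cv2.imwrite(f'pics/{n}.png',im[...,::-1])
def proj(c,p):
    P=np.linalg.inv(np.array(c['pose']));K=np.array(c['camera_matrix']);q=P[:3,:3]@np.array(p)+P[:3,3]
    v=np.array([q[0],-q[1],-q[2]]);return (K@(v/v[2]))[:2]
def onplane(c,uv,z):
    T=np.array(c['pose']);K=np.array(c['camera_matrix']);d=np.linalg.inv(K)@[uv[0],uv[1],1]
    d=T[:3,:3]@np.array([d[0],-d[1],-d[2]]);o=T[:3,3];return o+d*(z-o[2])/d[2]
E
python3 - <<'E'
from h import *
np.set_printoptions(precision=4,suppress=True)
ims={}
for n in('side','top'):
    ims[n]=grab_frame(n);c=get_calibration(n);print(n,np.array(c['camera_matrix']).tolist(),{k:v for k,v in c.items() if k not in('camera_matrix','pose')});print(np.array(c['pose']))
    for q in('clip','mount','hole','clip_grip','leg_tip','small_clip'):
        try:
            for r in recognise(n,q): print(n,q,round(r['score'],2),np.array(r['point']),proj(c,r['point']))
        except Exception as e: print(n,q,e)
save('a',np.vstack([ims['side'],ims['top']]),s=0.75)
save('a_top',ims['top'],s=1.25); save('a_side',ims['side'],s=1.25)
print(state())
E
```

```text
pics
side [[388.8066055666737, 0.0, 317.6998697109687], [0.0, 388.8066055666737, 200.18110839244537], [0.0, 0.0, 1.0]] {}
[[ 0.8458  0.3082 -0.4354  0.0962]
 [-0.533   0.5231 -0.6651 -0.6101]
 [ 0.0228  0.7946  0.6067  0.618 ]
 [ 0.      0.      0.      1.    ]]
side clip 0.9 [ 0.3133 -0.2199  0.0032] [297.2254 316.4667]
side clip 0.82 [ 0.5615 -0.1084  0.0116] [366.0375 232.8371]
side clip 0.75 [ 0.4015 -0.1645  0.0114] [321.1009 275.6513]
side clip 0.67 [ 0.5224 -0.201   0.0181] [378.6699 262.2993]
side mount 0.56 [0.6223 0.1127 0.0394] [334.788  170.6608]
side hole 0.89 [0.6205 0.1097 0.0374] [334.8247 171.9801]
side clip_grip 0.86 [ 0.4013 -0.1651  0.0102] [321.1599 276.2763]
side clip_grip 0.86 [ 0.312  -0.2196  0.0068] [296.5214 315.4718]
side clip_grip 0.73 [ 0.5607 -0.1025  0.0157] [364.3783 230.179 ]
side clip_grip 0.59 [ 0.5205 -0.1962  0.0228] [376.7844 259.6562]
side leg_tip 0.83 [ 0.3137 -0.2205  0.0082] [297.5479 314.9584]
side leg_tip 0.74 [ 0.4006 -0.1653  0.0096] [320.9169 276.672 ]
side leg_tip 0.62 [ 0.5248 -0.1964  0.0212] [378.3396 259.4844]
side leg_tip 0.54 [ 0
[... 1033 characters left out ...]
 ]
top leg_tip 0.67 [ 0.3126 -0.2162  0.0087] [412.829  286.9605]
top leg_tip 0.54 [ 0.5435 -0.1866  0.0058] [399.9716 196.7994]
top small_clip 0.39 [ 0.6486 -0.1401  0.0042] [381.8796 157.2988]
{'time': 0.7, 'joint_pos': array([ 1.094 ,  0.0526,  1.6128, -0.    ,  1.476 , -0.119 ]), 'joint_vel': array([ 0.0021,  0.0016,  0.0017, -0.0003, -0.0005, -0.    ]), 'joint_efforts': array([  0.0006, -39.3558, -37.0367,  -0.0001,   0.0005,  -0.    ]), 'tool_pos': array([0.2189, 0.5854, 0.2534]), 'tool_rot': array([0.    , 0.1779, 0.984 , 0.0001]), 'contact_force': array([-0.1193, -0.3385, -0.1138]), 'ft_torque': array([0.0866, 0.0365, 0.0018]), 'grasp_force': 0.0, 'gripper_width': 1.0027801177667612}
```

View pics/a_top.png

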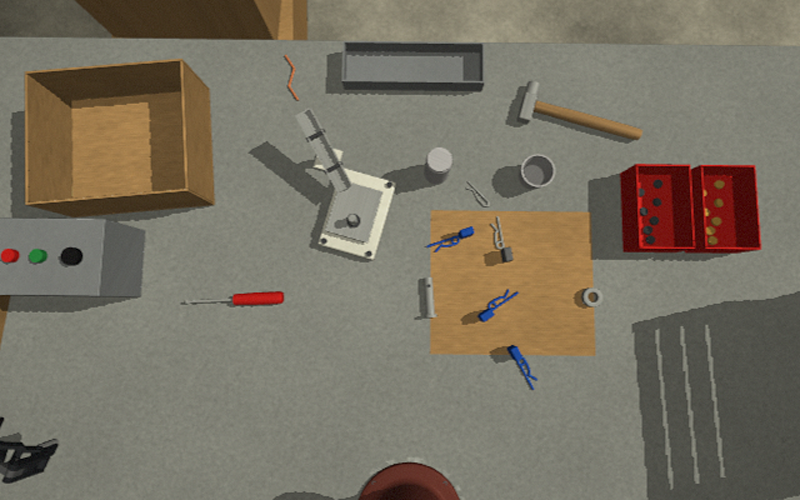

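View pics/a_side.png

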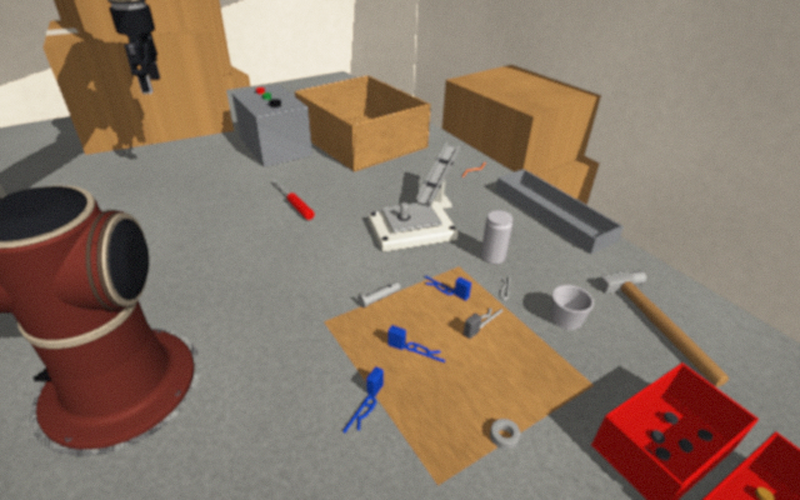

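The top view (1.25x) shows these that could be taken for the cotter:
- Grey-gripped clip, grip at (507,254), tip at (497,218).
- Three blue look-alikes with grips at (466,232), (486,315) and (515,352).
- Small hair pin without a grip at (477,193).

I choose the grey one. The stud is at (352,219). Next I crop in close and measure.

Run:
```python
from h import *
np.set_printoptions(precision=4,suppress=True)
im=grab_frame('top');c=get_calibration('top')
save('b',im,(240,120,440,260),4)
for q in('clip','hole','mount'):
    for r in regions_of('top',q):
        ys,xs=np.nonzero(r['pixels']);print(q,round(r['score'],2),xs.mean(),ys.mean(),len(xs),xs.min(),xs.max(),ys.min(),ys.max())
        if q=='mount': print(cv2.minAreaRect(np.c_[xs,ys].astype(np.float32)))
for p in((405.6,203.2,.038),(398,175,.0025),(281.6,175,.065),(250,197.6,.02),(297.6,208,.02)): print(p,onplane(c,p[:2],p[2]))
grab_frame('wrist');w=get_calibration('wrist');print(w['camera_matrix'],{k:v for k,v in w.items() if k not in('camera_matrix','pose')})
s=state();from scipy.spatial.transform import Rotation as R
q=s['tool_rot'];T=np.eye(4);T[:3,:3]=R.from_quat([*q[1:],q[0]]).as_matrix();T[:3,3]=s['tool_pos']
print(np.linalg.inv(T)@np.array(w['pose']));print(T)
```

```text
clip 0.56 395.2418032786885 244.672131147541 244 382 413 232 257
clip 0.54 364.01666666666665 190.17222222222222 180 348 378 182 199
clip 0.49 412.0181818181818 284.6090909090909 110 405 423 277 301
hole 0.68 277.9831106629695 157.85656667506933 3967 236 315 87 207
mount 0.96 277.9215491559086 157.71276067527307 4028 236 315 87 208
((280.1116027832031, 145.87615966796875), (128.24659729003906, 68.6509780883789), 79.89496612548828)
(405.6, 203.2, 0.038) [ 0.5234 -0.1941  0.038 ]
(398, 175, 0.0025) [ 0.6018 -0.1827  0.0025]
(281.6, 175, 0.065) [0.5872 0.1179 0.065 ]
(250, 197.6, 0.02) [0.5352 0.2028 0.02  ]
(297.6, 208, 0.02) [0.5097 0.0797 0.02  ]
[[309.7069   0.     321.2043]
 [  0.     309.7069 198.7714]
 [  0.       0.       1.    ]] {}
[[ 0.0015  0.9569  0.2905  0.0735]
 [ 1.     -0.0012 -0.0011 -0.0008]
 [-0.0007  0.2905 -0.9569 -0.1217]
 [ 0.      0.      0.      1.    ]]
[[-0.9367  0.3502  0.      0.2189]
 [ 0.3502  0.9367  0.      0.5854]
 [-0.      0.     -1.      0.2533]
 [ 0.      0.      0.      1.    ]]
```

View pics/b.png

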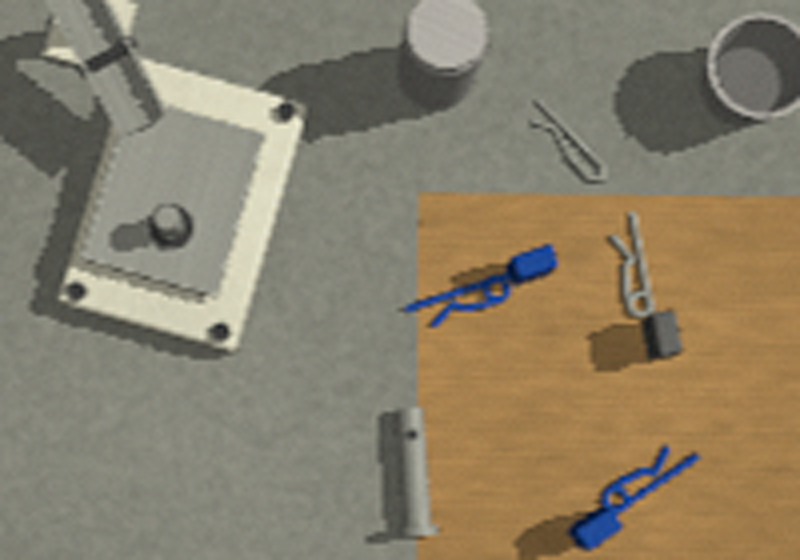

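The crop shows the grey grip top at crop pixel (664,331) and its leg tip at (632,215), pointing away from the robot. The stud is at (172,220), with the mount yawed about -0.28 rad. I go over to view the stud with the wrist camera.

>>> apply_moves --targets '[{"translation": [-0.2,-0.14,0],"twist": 0,"hand": 1},{"translation": [-0.36,-0.25,0.03],"twist": 0,"hand": 1},{"translation": [-0.36,-0.25,0.03],"twist": 0,"hand": 1},{"translation": [-0.36,-0.25,0.03],"twist": 0,"hand": 1},{"translation": [-0.36,-0.25,0.03],"twist": 0,"hand": 1},{"translation": [-0.36,-0.25,0.03],"twist": 0,"hand": 1},{"translation": [-0.36,-0.25,0.03],"twist": 0,"hand": 1},{"translation": [-0.36,-0.25,0.03],"twist": 0,"hand": 1}]'

```text
time: 1.75
tool_pos: [0.4082, 0.3116, 0.2325]
tool_rot: [0.0, 0.178, 0.984, 0.0]
contact_force: [0.9, 0.1, -0.2]
gripper_width: 0.999
grasp_force: 0.0
```

>>> apply_moves --targets '[{"translation": [-0.36,-0.25,0.03],"twist": 0,"hand": 0.5},{"translation": [-0.36,-0.25,0.03],"twist": 0,"hand": 0.5},{"translation": [-0.36,-0.25,0.03],"twist": 0,"hand": 0.5},{"translation": [-0.36,-0.25,0.03],"twist": 0,"hand": 0.5},{"translation": [-0.36,-0.25,0.03],"twist": 0,"hand": 0.5},{"translation": [-0.2,-0.14,0.0],"twist": 0,"hand": 0.5},{"translation": [0,0,0],"twist": -0.8,"hand": 0.5},{"translation": [0,0,0],"twist": 0,"hand": 0.5}]'

```text
time: 2.55
tool_pos: [0.5465, 0.112, 0.2172]
tool_rot: [-0.0, 0.139, 0.99, 0.0]
contact_force: [0.2, 0.3, 0.5]
gripper_width: 0.498
grasp_force: 0.0
```

```bash
cat >> h.py <<'E'
from scipy.spatial.transform import Rotation as R
def tool():
    s=state();q=s['tool_rot'];T=np.eye(4);T[:3,:3]=R.from_quat([*q[1:],q[0]]).as_matrix();T[:3,3]=s['tool_pos'];return T
def fray(c,uv):
    K=np.array(c['camera_matrix']);a=np.array(uv)-K[:2,2];r=np.hypot(*a);t=r/K[0,0];d=np.array([*(a/max(r,1e-9)*np.sin(t)),np.cos(t)])
    T=np.array(c['pose']);return T[:3,3],T[:3,:3]@(d*[1,-1,-1])
def fplane(c,uv,z):
    o,d=fray(c,uv);return o+d*(z-o[2])/d[2]
def fproj(c,p):
    T=np.linalg.inv(np.array(c['pose']));K=np.array(c['camera_matrix']);q=(T[:3,:3]@np.array(p)+T[:3,3])*[1,-1,-1]
    t=np.arctan2(np.hypot(q[0],q[1]),q[2]);return K[:2,2]+K[0,0]*t*q[:2]/np.hypot(q[0],q[1])
def shot(n,crop=None,s=1):
    c=get_calibration('wrist');T=tool();im=grab_frame('wrist')
    np.savez(f'pics/{n}.npz',pose=c['pose'],K=c['camera_matrix'],T=T,im=im);save(n,im,crop,s);return c,T,im
def load(n):
    z=np.load(f'pics/{n}.npz');return dict(pose=z['pose'],camera_matrix=z['K']),z['T'],z['im']
np.set_printoptions(precision=4,suppress=True)
E
python3 - <<'E'
from h import *
print(state()['time']);c,T,im=shot('w1',None,1.25);print(T);print(fproj(c,[.587,.118,.065]))
E
```

```text
2.55
[[-0.9612  0.2759 -0.0002  0.5465]
 [ 0.2759  0.9612  0.0001  0.112 ]
 [ 0.0003  0.     -1.      0.2172]
 [ 0.      0.      0.      1.    ]]
[339.3961 226.6415]
```

View pics/w1.png

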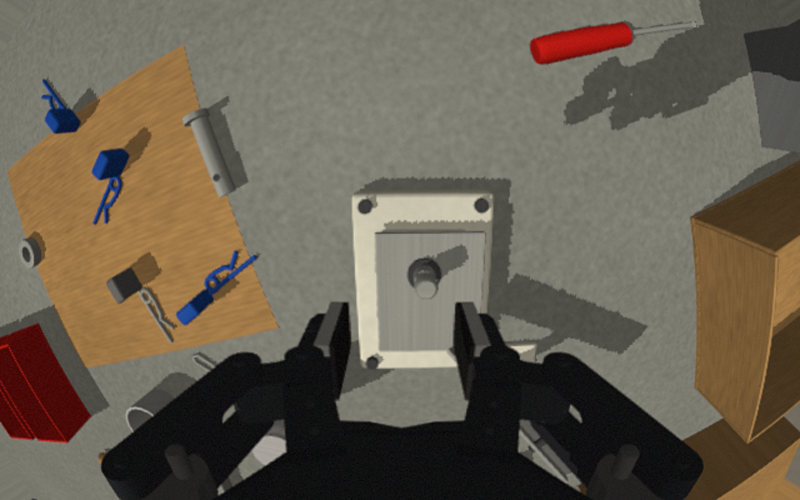

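The wrist view shows the stud top at (426,287), its base ring near (424,271), and foot screws at (365,206), (481,205) and (372,364), all in 1.25x pixels. The fingers are below.

Run:
```python
from h import *
c,T,im=load('w1')
P=lambda u,z:fplane(c,np.array(u)/1.25,z)
for z in(.02,.03):
    a,b,d=[P(u,z) for u in((365,206),(481,205),(372,364))]
    print(z,a,b,d,'yaw from y',np.arctan2(*(b-a)[:2][::-1]) -np.pi/2,'x',np.arctan2(*(d-a)[:2][::-1]))
a,b=P((376,233),.038),P((485,232.5),.038);print('plate',a,b,np.arctan2(*(b-a)[:2][::-1])-np.pi/2)
print('base',P((424,271),.038)); 
for z in(.065,.07,.075,.08):print(z,P((426,287),z))
print('tool yaw',np.arctan2(-T[1,0],-T[0,0]),np.array(c['pose'])[:3,3])
save('w1c',im,(300,180,380,300),5)
```

```text
0.02 [0.5244 0.086  0.02  ] [0.5501 0.1806 0.02  ] [0.6746 0.0449 0.02  ] yaw from y -0.26519735459161864 x -0.2672628754029935
0.03 [0.5229 0.0874 0.03  ] [0.5478 0.179  0.03  ] [0.6683 0.0476 0.03  ] yaw from y -0.2651973545916195 x -0.26726287540299365
plate [0.5453 0.0906 0.038 ] [0.569  0.1759 0.038 ] -0.27139857803755363
base [0.5873 0.1193 0.038 ]
0.065 [0.5903 0.1185 0.065 ]
0.07 [0.5882 0.1188 0.07  ]
0.075 [0.5861 0.119  0.075 ]
0.08 [0.5841 0.1192 0.08  ]
tool yaw -0.27953712484630333 [0.4756 0.1316 0.3389]
```

View pics/w1c.png

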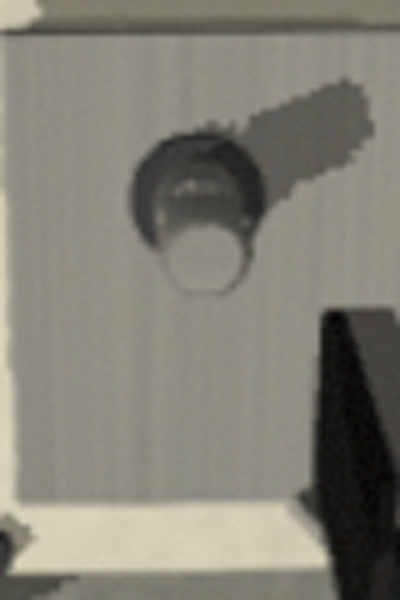

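The crop shows the light stud top centred at crop (203,258) and the dark base ring at (199,193). One low view from the right will give the stud's height, on the way to the clip.

>>> apply_moves --targets '[{"translation": [-0.08,-0.25,0.29],"twist": 0,"hand": 0.5},{"translation": [-0.08,-0.25,0.29],"twist": 0,"hand": 0.5},{"translation": [-0.08,-0.25,0.29],"twist": 0,"hand": 0.5},{"translation": [-0.08,-0.25,0.29],"twist": 0,"hand": 0.5},{"translation": [0,0,0],"twist": 0,"hand": 0.5},{"translation": [0,0,0],"twist": 0,"hand": 0.5}]'

```text
time: 3.2
tool_pos: [0.549, 0.0084, 0.101]
tool_rot: [-0.001, 0.139, 0.99, 0.0]
contact_force: [-0.2, -0.2, 1.0]
gripper_width: 0.501
grasp_force: 0.0
```

Run:
```python
from h import *
c,T,im=load('w1')
P=lambda u,z:fplane(c,np.array(u),z)
print('base',P((339.8,218.6),.038),[P((340.6,231.6),z) for z in(.065,.07,.075)])
c,T,im=shot('w2');u=fproj(c,[.588,.119,.06]);print(u,T[:3,3])
x,y=map(int,u);save('w2',im,(x-50,y-40,x+50,y+40),7);print(x-50,y-40)
g=[]
for q in('clip_grip','clip'):
    for r in regions_of('wrist',q):
        ys,xs=np.nonzero(r['pixels']);print(q,round(r['score'],2),xs.mean(),ys.mean(),len(xs))
```

```text
base [0.5894 0.1194 0.038 ] [array([0.5923, 0.1178, 0.065 ]), array([0.5902, 0.1181, 0.07  ]), array([0.588 , 0.1183, 0.075 ])]
[499.8582 244.5098] [0.549  0.0084 0.101 ]
449 204
clip_grip 0.73 109.21526717557252 258.2300254452926 1965
clip_grip 0.73 208.2153336488405 251.3771888310459 2113
clip_grip 0.7 77.7152023692004 112.9649555774926 2026
clip_grip 0.63 25.33148295003965 45.896114195083264 1261
clip 0.92 110.63361852038248 259.0830397584298 1987
clip 0.75 207.74254881808838 252.0940390544707 1946
clip 0.57 24.72904800650936 44.99918633034988 1229
```

View pics/w2.png

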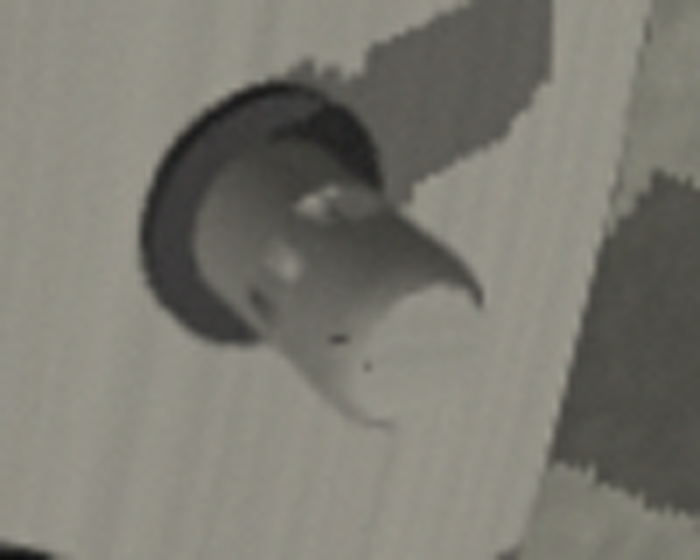

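The low view shows the stud leaning to the lower right. Its top rim ends at crop (480,300) and (388,428), and what looks like the robot-side hole is near (335,202). I triangulate the top and measure the clip in this same picture, with the grey one near (109,258).

Run:
```python
from h import *
from scipy.optimize import least_squares
c1,T1,im1=load('w1');c2,T2,im=load('w2')
def tri(u1,u2):
    r=least_squares(lambda p:np.r_[fproj(c1,p)-u1,fproj(c2,p)-u2],[.588,.119,.06]);return r.x,r.fun
w2=lambda a,b:np.array([449+a/7,204+b/7])
print('top',tri(np.array([340.6,231.6]),w2(434,364)))
print('hole',tri(np.array([336.5,217.4]),w2(330,202)))
print('ring w2 @.038',fplane(c2,w2(262,213),.038))
yaw=-.268;X=np.array([np.cos(yaw),np.sin(yaw),0]);Y=np.array([-X[1],X[0],0])
for zt in(.065,.07,.075,.08):
    p=np.array([.5885,.1185,0])
    f=lambda q:(fproj(c2,q)-[449,204])*7
    g=lambda q:(fproj(c1,q)-[300,180])*5
    print(zt,'w2 top',f(p+[0,0,zt]),'hole',f(p-.009*X+[0,0,zt-.015]),'far',[f(p+.009*(np.cos(t)*X+np.sin(t)*Y)+[0,0,zt]).round() for t in np.arange(4)*np.pi/2],'| w1 top',g(p+[0,0,zt]),g(p-.009*X+[0,0,zt-.015]))
rg=regions_of('wrist','clip')
m=[r['pixels'] for r in rg if r['pixels'][250:270,100:120].any()][0]
ys,xs=np.nonzero(m);print(xs.min(),xs.max(),ys.min(),ys.max())
save('w2clip',im,(50,200,180,330),6)
```

```text
top (array([0.588 , 0.1182, 0.0761]), array([-0.0771,  0.4978,  0.0388, -0.3343]))
hole (array([0.5796, 0.1175, 0.0581]), array([ 0.011 , -0.1045, -0.006 ,  0.0705]))
ring w2 @.038 [0.5904 0.12   0.038 ]
0.065 w2 top [377.3857 312.0868] hole [319.1373 162.2206] far [array([358., 398.]), array([453., 305.]), array([396., 223.]), array([299., 319.])] | w1 top [201.4996 239.5108] [197.5432 168.8594]
0.07 w2 top [403.8158 335.3304] hole [344.0118 181.5748] far [array([383., 423.]), array([480., 328.]), array([424., 244.]), array([324., 342.])] | w1 top [203.0481 249.561 ] [198.991  177.4654]
0.075 w2 top [431.1171 359.4843] hole [369.736  201.7017] far [array([409., 448.]), array([508., 352.]), array([452., 267.]), array([351., 367.])] | w1 top [204.6441 259.9336] [200.4827 186.3427]
0.08 w2 top [459.3164 384.5891] hole [396.3415 222.639 ] far [array([436., 475.]), array([537., 376.]), array([482., 291.]), array([378., 393.])] | w1 top [206.2897 270.6435] [202.0202 195.5036]
73 158 225 308
```

View pics/w2clip.png

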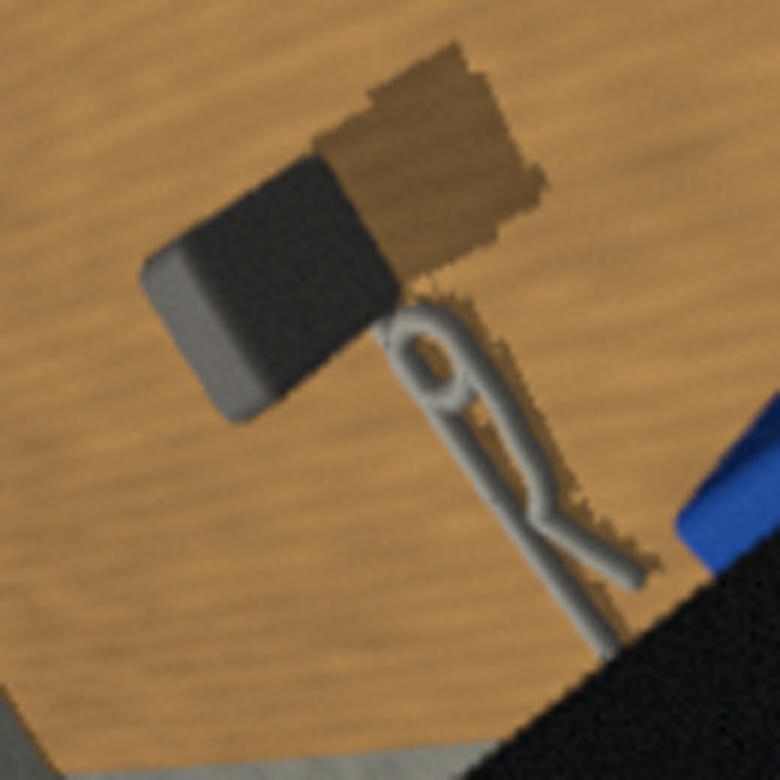

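The crop confirms the grey-gripped clip. The light top face is centred near crop (208,331), and the straight leg runs from (385,335) to (605,655), the end hidden behind the gripper. I compute its pose.

Run:
```python
from h import *
c2,T2,im=load('w2')
w=lambda a,b:np.array([50+a/6,200+b/6])
tp=[fplane(c2,w(*u),.038) for u in((145,268),(182,240),(272,398),(238,422))]
print(np.array(tp),np.mean(tp,0))
a,b=[fplane(c2,w(*u),.0025) for u in((420,390),(605,655))]
yaw=np.arctan2(*(b-a)[:2][::-1]);print(a,b,yaw)
m=np.mean(tp,0)[:2];d=np.array([np.cos(yaw),np.sin(yaw)]);n=np.array([-d[1],d[0]])
print('grip off leg line',(m-a[:2])@n,'edge yaw',[np.arctan2(*(tp[j]-tp[i])[:2][::-1]) for i,j in((0,3),(1,2))])
ct=get_calibration('top');g=onplane(ct,(406,202.75),.038);t=onplane(ct,(398,173.75),.0025);print('top cam',g,t,(t-g)[:2]@d,(g-a)[:2]@n,(t-a)[:2]@n)
```

```text
[[ 0.5134 -0.2024  0.038 ]
 [ 0.5113 -0.1912  0.038 ]
 [ 0.537  -0.1882  0.038 ]
 [ 0.5392 -0.1983  0.038 ]] [ 0.5252 -0.195   0.038 ]
[ 0.5531 -0.1938  0.0025] [ 0.6062 -0.185   0.0025] 0.16522492062611263
grip off leg line 0.0034245407852322145 edge yaw [np.float64(0.15568366012928317), np.float64(0.11796992427271855)]
top cam [ 0.5246 -0.1951  0.038 ] [ 0.6052 -0.1827  0.0025] 0.08153987289712009 0.003437982729123689 0.0023801211816343597
```

>>> apply_moves --targets '[{"translation": [0,0,-0.3],"twist": 0,"hand": 0.5},{"translation": [-0.07,-0.4,0],"twist": 0,"hand": 0.5},{"translation": [-0.07,-0.4,0],"twist": 0,"hand": 0.5},{"translation": [-0.07,-0.4,0],"twist": 0,"hand": 0.5},{"translation": [-0.07,-0.4,0],"twist": 0,"hand": 0.5},{"translation": [-0.05,-0.43,0],"twist": 0,"hand": 0.5}]'

```text
time: 4.0
tool_pos: [0.5264, -0.1973, 0.133]
tool_rot: [0.001, 0.138, 0.99, -0.0]
contact_force: [1.0, 0.5, 0.2]
gripper_width: 0.502
grasp_force: 0.0
```

>>> apply_moves --targets '[{"translation": [0,0,0],"twist": -0.87,"hand": 0.5},{"translation": [0,0,0],"twist": -0.87,"hand": 0.5},{"translation": [0,0,0],"twist": -0.87,"hand": 0.5},{"translation": [0,0,0],"twist": -0.87,"hand": 0.5},{"translation": [0,0,0],"twist": -0.87,"hand": 0.5},{"translation": [0,0,0],"twist": 0,"hand": 0.5}]'

```text
time: 4.6
tool_pos: [0.5264, -0.1959, 0.1327]
tool_rot: [0.001, -0.079, 0.997, -0.001]
contact_force: [0.5, 0.1, 0.5]
gripper_width: 0.5
grasp_force: 0.0
```

Run:
```python
from h import *
c,T,im=shot('w3');print(T,np.arctan2(-T[1,0],-T[0,0]),state()['time'])
u=fproj(c,[.525,-.196,.038]);v=fproj(c,[.608,-.183,.0025]);print(u,v)
save('w3',im,(220,100,420,280),4)
```

```text
[[-0.9875 -0.1573  0.002   0.5264]
 [-0.1573  0.9875 -0.0009 -0.1959]
 [-0.0019 -0.0013 -1.      0.1327]
 [ 0.      0.      0.      1.    ]] 0.1580068219542643 4.65
[322.4962 207.3982] [321.8753 279.3752]
```

View pics/w3.png

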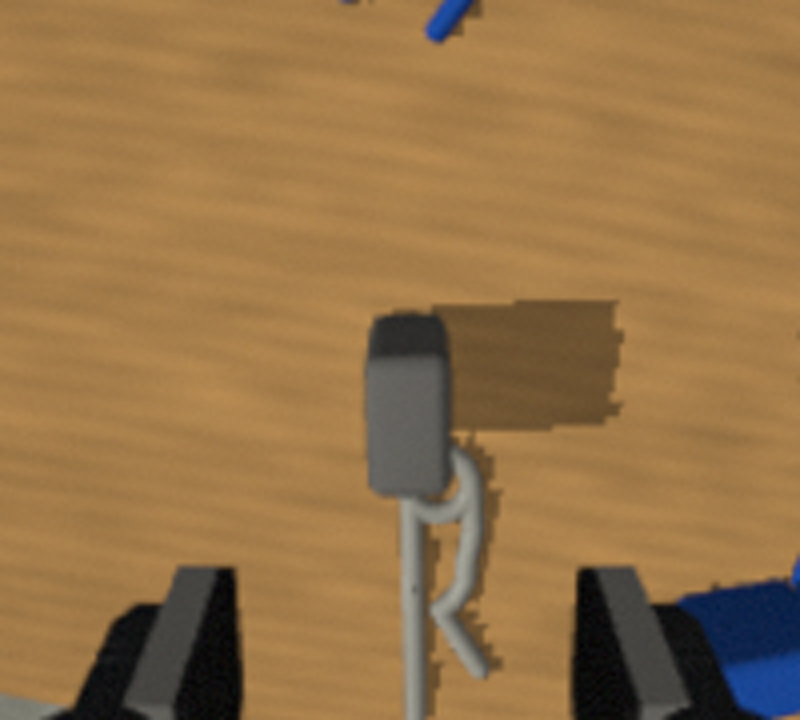

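The grip is centred at crop (409,427) between the open fingers at (205,640) and (610,640). The leg runs straight forward at column about 413. I descend and grasp.

>>> apply_moves --targets '[{"translation": [0,0,0.3],"twist": -0.15,"hand": 0.5},{"translation": [0,0,0.3],"twist": 0,"hand": 0.5},{"translation": [0,0,0.25],"twist": 0,"hand": 0.5},{"translation": [0,0,0.19],"twist": 0,"hand": 0.5},{"translation": [0,0,0],"twist": 0,"hand": 0.5},{"translation": [0,0,0],"twist": 0,"hand": 0},{"translation": [0,0,0],"twist": 0,"hand": 0},{"translation": [0,0,0],"twist": 0,"hand": 0}]'

```text
time: 5.45
tool_pos: [0.5268, -0.1969, 0.0292]
tool_rot: [0.001, -0.086, 0.996, -0.001]
contact_force: [0.9, 0.9, 3.3]
gripper_width: 0.174
grasp_force: 59.1
```

>>> apply_moves --targets '[{"translation": [0,0,0],"twist": 0,"hand": 0},{"translation": [0,0,0],"twist": 0,"hand": 0},{"translation": [0,0,0],"twist": 0,"hand": 0}]'

```text
time: 5.75
tool_pos: [0.5268, -0.1969, 0.0292]
tool_rot: [0.001, -0.086, 0.996, -0.001]
contact_force: [-0.8, 0.4, 6.7]
gripper_width: 0.176
grasp_force: 59.2
```

>>> apply_moves --targets '[{"translation": [0,0,-0.3],"twist": 0,"hand": 0},{"translation": [0,0,-0.4],"twist": 0,"hand": 0},{"translation": [0,0.3,-0.4],"twist": 0,"hand": 0},{"translation": [0,0.44,0],"twist": 0,"hand": 0},{"translation": [0,0.44,0],"twist": 0,"hand": 0},{"translation": [0,0.44,0],"twist": 0,"hand": 0},{"translation": [0,0.44,0],"twist": 0,"hand": 0},{"translation": [0,0.44,0],"twist": 0,"hand": 0}]'

```text
time: 6.55
tool_pos: [0.4818, 0.0515, 0.1373]
tool_rot: [0.0, -0.086, 0.996, -0.0]
contact_force: [2.1, 0.4, -0.5]
gripper_width: 0.18
grasp_force: 58.8
```

>>> apply_moves --targets '[{"translation": [0,0.44,0],"twist": 0,"hand": 0},{"translation": [0,0.44,0],"twist": 0,"hand": 0},{"translation": [0,0.15,0],"twist": 0,"hand": 0},{"translation": [0,0,0],"twist": 0.89,"hand": 0},{"translation": [0,0,0],"twist": 0.89,"hand": 0},{"translation": [0,0,0],"twist": 0.89,"hand": 0},{"translation": [0,0,0],"twist": 0.89,"hand": 0},{"translation": [0,0,0],"twist": 0.89,"hand": 0}]'

```text
time: 7.35
tool_pos: [0.4647, 0.1514, 0.1371]
tool_rot: [-0.0, 0.138, 0.99, -0.0]
contact_force: [0.7, -0.9, -1.0]
gripper_width: 0.175
grasp_force: 58.8
```

```bash
cat >> h.py <<'E'
def rep(stud=(.589,.119)):
    T=tool();s=state();y=np.arctan2(-T[1,0],-T[0,0]);v=-.268;X=np.array([np.cos(v),np.sin(v)]);Y=np.array([-X[1],X[0]])
    d=T[:2,3]-stud;print('t',s['time'],'pos',T[:3,3],'yaw',round(y,4),'tilt',T[:2,2],'hole-frame x,y',d@X,d@Y,'F hole',s['contact_force'][:2]@X,s['contact_force'][:2]@Y,s['contact_force'][2])
E
python3 - <<'E'
from h import *
rep()
c,T,im=shot('w4',(140,100,500,370),2.2)
u=fproj(c,[.589,.119,.076]);print(u)
E
```

```text
t 7.35 pos [0.4647 0.1514 0.1371] yaw -0.2766 tilt [-0.0005 -0.0002] hole-frame x,y -0.12848018868875985 -0.0017137012706468816 F hole 0.9012404934811502 -0.6891623808570907 -0.973649392510758
[324.9842 366.3271]
```

View pics/w4.png

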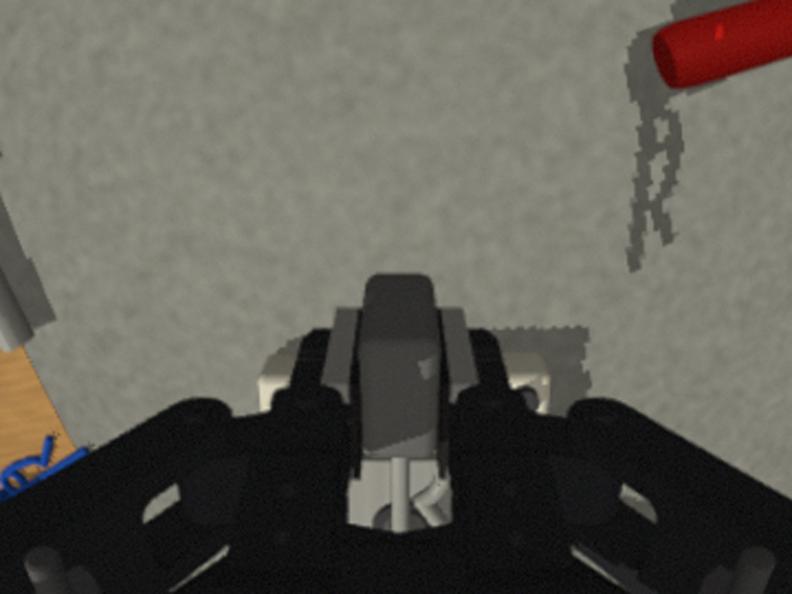

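The wrist view shows the leg between the fingers at crop (400,460–530), with the stud's base ring centred close behind it near (398,515), so they are nearly in line. I lower to hole height, straighten the yaw and approach.

>>> apply_moves --targets '[{"translation": [0,0,0.25],"twist": -0.09,"hand": 0},{"translation": [0,0,0.25],"twist": 0,"hand": 0},{"translation": [0,0,0],"twist": 0,"hand": 0},{"translation": [-0.1,0,0],"twist": 0,"hand": 0},{"translation": [0,0,0],"twist": 0,"hand": 0}]'

```text
time: 7.9
tool_pos: [0.477, 0.1487, 0.0892]
tool_rot: [0.002, 0.132, 0.991, 0.0]
contact_force: [1.0, -0.3, -1.1]
gripper_width: 0.176
grasp_force: 58.8
```

Run:
```python
from h import *
rep()
c,T,im=shot('w5',(270,260,380,360),6)
L=fproj(c,T[:3,3]+T[:3,:3]@[-.07,0,.0265]);print('leg pred at 70mm',L,'stud pred',fproj(c,[.589,.119,.038]),fproj(c,[.589,.119,.076]))
g=im.mean(2)
for r in range(300,348,4): print(r,g[r,292:352].astype(int).tolist())
```

```text
t 7.9 pos [0.477  0.1487 0.0892] yaw -0.2638 tilt [0.0037 0.0003] hole-frame x,y -0.11591470880374038 -0.0010057218088448227 F hole 1.0450105480510272 -0.013943263090532058 -1.0698603141784022
leg pred at 70mm [321.9626 345.8249] stud pred [322.2907 364.3795] [322.537  401.8753]
300 [16, 19, 16, 13, 15, 15, 13, 16, 20, 25, 19, 17, 29, 49, 56, 57, 59, 62, 61, 60, 62, 62, 61, 60, 61, 62, 61, 63, 63, 63, 66, 78, 79, 79, 87, 96, 94, 93, 96, 94, 97, 92, 83, 77, 72, 59, 46, 22, 20, 22, 20, 21, 17, 13, 11, 17, 16, 13, 18, 16]
304 [16, 16, 13, 8, 19, 15, 16, 15, 21, 19, 22, 20, 57, 102, 93, 69, 68, 68, 70, 72, 92, 99, 98, 99, 99, 99, 99, 98, 98, 96, 98, 97, 96, 95, 97, 96, 95, 96, 94, 94, 93, 89, 84, 72, 70, 80, 71, 44, 20, 22, 29, 24, 15, 17, 12, 14, 15, 15, 14, 15]
308 [18, 15, 16, 14, 12, 14, 12, 17, 21, 24, 19, 32, 105, 174, 197, 198, 191, 183, 180, 181, 180, 180, 180, 183, 177, 163, 145, 147, 144, 137, 128, 116, 97, 91, 151, 182, 184, 182, 184, 184, 188, 192, 192, 196, 204, 202, 134, 67, 34, 37, 36, 32, 19, 12, 17, 15, 18, 19, 16, 20]
312 [18, 15, 17, 15, 17, 16, 14, 27, 34, 21, 18, 44,
[... 1690 characters left out ...]
144, 147, 147, 148, 149, 148, 146, 140, 147, 152, 151, 148, 137, 125, 100, 83, 129, 145, 146, 146, 142, 144, 143, 145, 152, 153, 149, 139, 126, 112, 95, 83, 75, 96, 97, 69, 25, 15, 11, 19, 20, 15]
340 [12, 19, 22, 15, 17, 19, 16, 10, 17, 13, 9, 16, 13, 18, 27, 28, 47, 53, 66, 75, 84, 100, 121, 126, 142, 142, 145, 150, 151, 146, 137, 123, 102, 84, 127, 130, 113, 98, 94, 82, 70, 59, 47, 39, 31, 27, 18, 16, 11, 20, 16, 15, 17, 12, 16, 19, 15, 19, 15, 16]
344 [13, 16, 14, 17, 17, 15, 11, 16, 16, 13, 17, 20, 19, 23, 17, 16, 16, 12, 16, 16, 14, 16, 12, 21, 18, 14, 19, 13, 16, 19, 13, 19, 19, 17, 15, 15, 20, 18, 20, 18, 21, 17, 19, 17, 19, 16, 20, 15, 17, 15, 19, 22, 16, 16, 16, 15, 18, 16, 19, 13]
```

Run:
```python
from h import *
c,T,im=load('w4');g=im.mean(2)
for r in range(325,342,2): print(r,g[r,296:348].astype(int).tolist())
print(fproj(c,T[:3,3]+T[:3,:3]@[-.06,0,.0265]))
v=-.268;X=np.array([np.cos(v),np.sin(v),0]);Y=np.array([-X[1],X[0],0])
c1,T1,im1=load('w1')
# ring radius from w1: width 130px/5
p=np.array([.589,.119,.038]);print('px/mm w1',np.linalg.norm(fproj(c1,p+.01*Y)-fproj(c1,p))/10)
for dy in(-.004,-.002,0,.002):
  q=p+dy*Y;print(dy,[fproj(c,q-.013*X+s*.0*Y) for s in(0,)],fproj(c,q))
g1=im1.mean(2)
for r in range(206,240,4): print(r,g1[r,320:362].astype(int).tolist())
```

```text
325 [21, 57, 105, 145, 144, 143, 145, 143, 145, 145, 147, 147, 146, 143, 142, 141, 141, 140, 141, 144, 144, 131, 141, 152, 150, 144, 135, 123, 100, 84, 120, 119, 91, 89, 98, 111, 121, 129, 136, 140, 147, 149, 140, 133, 115, 99, 93, 93, 83, 52, 25, 24]
327 [16, 40, 93, 142, 145, 144, 143, 145, 145, 144, 147, 148, 146, 144, 142, 141, 143, 141, 143, 147, 147, 130, 141, 152, 151, 146, 135, 122, 101, 79, 69, 77, 104, 127, 130, 135, 140, 146, 146, 142, 139, 133, 120, 100, 91, 91, 95, 93, 81, 40, 18, 18]
329 [15, 38, 90, 143, 143, 143, 142, 145, 144, 146, 146, 148, 146, 145, 144, 142, 142, 139, 125, 87, 69, 62, 127, 150, 151, 145, 137, 124, 103, 77, 52, 50, 106, 151, 159, 148, 141, 136, 130, 115, 93, 79, 67, 87, 92, 93, 93, 93, 78, 39, 16, 18]
331 [15, 36, 89, 143, 146, 144, 144, 144, 144, 146, 148, 149, 147, 146, 144, 132, 100, 61, 41, 43, 52, 64, 128, 150, 149, 145, 138, 123, 101, 77, 59, 47, 51, 78, 120, 151, 148, 138, 125, 110, 95, 81, 74, 67, 74, 89, 92, 93, 76, 37, 18, 13]
333 [16, 52, 97, 143, 145, 144, 144, 143, 146, 145, 148, 146, 147, 142, 115, 75, 51, 54, 60, 60, 58, 70, 133, 153
[... 2384 characters left out ...]
5, 114, 137, 140, 139, 142, 141, 140, 141, 140, 142, 141]
230 [141, 141, 139, 145, 144, 141, 142, 138, 138, 135, 125, 114, 114, 126, 137, 139, 140, 139, 138, 138, 137, 140, 139, 138, 139, 138, 139, 139, 110, 76, 95, 139, 141, 142, 143, 141, 140, 140, 140, 143, 141, 138]
234 [140, 141, 142, 143, 142, 143, 140, 139, 138, 136, 138, 141, 136, 131, 139, 140, 139, 139, 141, 138, 140, 140, 139, 142, 139, 141, 139, 124, 101, 114, 138, 141, 139, 140, 139, 143, 141, 139, 141, 143, 141, 140]
238 [140, 142, 142, 144, 142, 142, 139, 139, 137, 138, 139, 142, 142, 141, 140, 137, 130, 126, 127, 129, 129, 130, 129, 123, 117, 118, 130, 138, 139, 141, 142, 139, 138, 138, 142, 141, 141, 142, 142, 143, 141, 138]
```

Run:
```python
from h import *
from scipy.optimize import least_squares
def edges(n,rows,cl,cr,lv):
    pass
w1=[(325.7,218),(325.9,222),(326.5,214),(329.4,210),(352.6,218),(351.7,214),(349.3,210),(327.6,226)]
w4=[(314.6,329),(311.9,331),(310.2,333),(309.2,335),(308.7,337)]
def res(p,c,pts,R):return [np.hypot(*(fplane(c,u,.038)[:2]-p))-R for u in pts]
c1,T1,_=load('w1');c4,T4,_=load('w4')
r=least_squares(lambda q:res(q[:2],c1,w1,q[2]),[.589,.119,.0139]);print(r.x,r.fun*1e3)
R0=r.x[2]
r4=least_squares(lambda q:res(q,c4,w4,R0),[.589,.119]);print(r4.x,r4.fun*1e3)
for n,T,q in(('w1',T1,r.x[:2]),('w4',T4,r4.x)):
    d=np.linalg.inv(T)@[*q,.038,1];print(n,d)
# direct: lateral in w4 camera with leg itself as ref
```

```text
[0.5895 0.1186 0.0141] [-0.1732 -0.0312  0.0752  0.001  -0.0391 -0.0762  0.1151  0.1285]
[0.5897 0.1181] [ 0.0428 -0.0247 -0.0347 -0.0282  0.0521]
w1 [-0.0396  0.0182  0.1792  1.    ]
w4 [-0.1295  0.0022  0.099   1.    ]
```

>>> apply_moves --targets '[{"translation": [-0.1,0,0.02],"twist": 0.03,"hand": 0},{"translation": [-0.06,0,0],"twist": 0,"hand": 0},{"translation": [-0.02,0,0],"twist": 0,"hand": 0},{"translation": [0,0,0],"twist": 0,"hand": 0},{"translation": [0,0,0],"twist": 0,"hand": 0}]'

```text
time: 8.45
tool_pos: [0.492, 0.1441, 0.0852]
tool_rot: [-0.0, 0.133, 0.991, -0.0]
contact_force: [-0.1, -0.8, -0.2]
gripper_width: 0.179
grasp_force: 58.8
```

```bash
sed -i 's/stud=(.589,.119)/stud=(.5896,.1183)/' h.py; python3 -c "
from h import *
rep()"
```

```text
t 8.45 pos [0.492  0.1441 0.0852] yaw -0.2668 tilt [-0.0003  0.    ] hole-frame x,y -0.1009796032363287 -0.0009376583031602766 F hole 0.13012448471443436 -0.814283638657702 -0.16834060134704276
```

>>> apply_moves --targets '[{"translation": [0,0.009,-0.018],"twist": 0,"hand": 0},{"translation": [-0.03,0,0],"twist": 0,"hand": 0},{"translation": [-0.01,0,0],"twist": 0,"hand": 0},{"translation": [-0.01,0,0],"twist": 0,"hand": 0},{"translation": [0,0,0],"twist": 0,"hand": 0}]'

```text
time: 8.95
tool_pos: [0.4972, 0.1436, 0.0871]
tool_rot: [0.0, 0.133, 0.991, -0.0]
contact_force: [0.3, -0.5, -1.0]
gripper_width: 0.172
grasp_force: 58.8
```

```bash
python3 -c "
from h import *
rep()"
```

```text
t 8.95 pos [0.4972 0.1436 0.0871] yaw -0.2669 tilt [-0. -0.] hole-frame x,y -0.09578292019400195 -3.832560442547902e-05 F hole 0.4098455990787748 -0.38535163218430823 -0.9742667834471859
```

Tip is about 2 mm short of the stud face. Now single-millimetre steps.

>>> apply_moves --targets '[{"translation": [-0.01,0,0],"twist": 0,"hand": 0},{"translation": [0,0,0],"twist": 0,"hand": 0}]'

```text
time: 9.15
tool_pos: [0.4981, 0.1434, 0.0871]
tool_rot: [-0.0, 0.133, 0.991, -0.0]
contact_force: [0.1, 0.4, -0.8]
gripper_width: 0.179
grasp_force: 58.8
```

>>> apply_moves --targets '[{"translation": [-0.01,0,0],"twist": 0,"hand": 0},{"translation": [0,0,0],"twist": 0,"hand": 0}]'

```text
time: 9.35
tool_pos: [0.4991, 0.1431, 0.0871]
tool_rot: [0.0, 0.133, 0.991, 0.0]
contact_force: [0.1, 0.1, -1.3]
gripper_width: 0.176
grasp_force: 58.8
```

>>> apply_moves --targets '[{"translation": [-0.008,0,0],"twist": 0,"hand": 0},{"translation": [0,0,0],"twist": 0,"hand": 0}]'

```text
time: 9.55
tool_pos: [0.4998, 0.1429, 0.0871]
tool_rot: [-0.0, 0.133, 0.991, 0.0]
contact_force: [-0.6, -0.1, 0.1]
gripper_width: 0.177
grasp_force: 58.8
```

>>> apply_moves --targets '[{"translation": [-0.008,0,0],"twist": 0,"hand": 0},{"translation": [0,0,0],"twist": 0,"hand": 0}]'

```text
time: 9.75
tool_pos: [0.5002, 0.1428, 0.0869]
tool_rot: [-0.001, 0.133, 0.991, -0.0]
contact_force: [-0.8, 0.9, -1.0]
gripper_width: 0.177
grasp_force: 58.8
```

>>> apply_moves --targets '[{"translation": [-0.008,0,0],"twist": 0,"hand": 0},{"translation": [0,0,0],"twist": 0,"hand": 0}]'

```text
time: 9.95
tool_pos: [0.5006, 0.1426, 0.0866]
tool_rot: [-0.001, 0.133, 0.991, -0.0]
contact_force: [-3.2, 0.9, -0.0]
gripper_width: 0.179
grasp_force: 58.8
```

>>> apply_moves --targets '[{"translation": [-0.008,0,0],"twist": 0,"hand": 0},{"translation": [0,0,0],"twist": 0,"hand": 0}]'

```text
time: 10.15
tool_pos: [0.501, 0.1425, 0.0865]
tool_rot: [-0.002, 0.133, 0.991, -0.0]
contact_force: [-4.4, 2.0, 0.5]
gripper_width: 0.175
grasp_force: 58.8
```

>>> apply_moves --targets '[{"translation": [0,0,0.005],"twist": 0,"hand": 0},{"translation": [0,0,0],"twist": 0,"hand": 0}]'

```text
time: 10.35
tool_pos: [0.5017, 0.1422, 0.0858]
tool_rot: [-0.0, 0.133, 0.991, -0.0]
contact_force: [-0.5, 0.1, -4.9]
gripper_width: 0.178
grasp_force: 58.4
```

>>> apply_moves --targets '[{"translation": [0,0,0.005],"twist": 0,"hand": 0},{"translation": [0,0,0],"twist": 0,"hand": 0}]'

```text
time: 10.55
tool_pos: [0.502, 0.1421, 0.0856]
tool_rot: [-0.0, 0.133, 0.991, -0.0]
contact_force: [0.2, 0.2, -4.5]
gripper_width: 0.18
grasp_force: 58.4
```

>>> apply_moves --targets '[{"translation": [0,0,0.005],"twist": 0,"hand": 0},{"translation": [0,0,0],"twist": 0,"hand": 0}]'

```text
time: 10.75
tool_pos: [0.5021, 0.1422, 0.0855]
tool_rot: [-0.0, 0.133, 0.991, -0.0]
contact_force: [0.9, -0.5, -4.3]
gripper_width: 0.179
grasp_force: 58.4
```

>>> apply_moves --targets '[{"translation": [0,0,0.005],"twist": 0,"hand": 0},{"translation": [0,0,0],"twist": 0,"hand": 0}]'

```text
time: 10.95
tool_pos: [0.5023, 0.1423, 0.0852]
tool_rot: [0.0, 0.133, 0.991, 0.0]
contact_force: [0.1, -0.4, -4.2]
gripper_width: 0.174
grasp_force: 58.4
```

It has dropped into the hole: the axial force is gone and the tip moved forward. A vertical load of -4 N remains, so I relieve it downward.

>>> apply_moves --targets '[{"translation": [0,0,0.008],"twist": 0,"hand": 0},{"translation": [0,0,0],"twist": 0,"hand": 0}]'

```text
time: 11.15
tool_pos: [0.5027, 0.1423, 0.0847]
tool_rot: [0.001, 0.133, 0.991, 0.0]
contact_force: [-0.2, 0.2, -2.6]
gripper_width: 0.18
grasp_force: 58.5
```

>>> apply_moves --targets '[{"translation": [-0.015,0,0],"twist": 0,"hand": 0},{"translation": [0,0,0],"twist": 0,"hand": 0}]'

```text
time: 11.35
tool_pos: [0.5042, 0.1419, 0.0847]
tool_rot: [0.001, 0.133, 0.991, 0.0]
contact_force: [0.4, 0.1, -2.3]
gripper_width: 0.176
grasp_force: 58.5
```

```bash
python3 -c "
from h import *
rep()"
```

```text
t 11.35 pos [0.5042 0.1419 0.0847] yaw -0.2668 tilt [0.0012 0.0001] hole-frame x,y -0.08864569954640575 0.00013028702617768785 F hole 0.34636166188010736 0.17369248455008482 -2.282250588672458
```

>>> apply_moves --targets '[{"translation": [-0.02,0,0.004],"twist": 0,"hand": 0},{"translation": [-0.02,0,0],"twist": 0,"hand": 0},{"translation": [-0.02,0,0],"twist": 0,"hand": 0},{"translation": [-0.02,0,0],"twist": 0,"hand": 0},{"translation": [0,0,0],"twist": 0,"hand": 0}]'

```text
time: 11.85
tool_pos: [0.5117, 0.1397, 0.0841]
tool_rot: [0.0, 0.133, 0.991, 0.0]
contact_force: [0.2, -0.3, -0.5]
gripper_width: 0.177
grasp_force: 58.7
```

>>> apply_moves --targets '[{"translation": [-0.02,0,0],"twist": 0,"hand": 0},{"translation": [-0.02,0,0],"twist": 0,"hand": 0},{"translation": [0,0,0],"twist": 0,"hand": 0}]'

```text
time: 12.15
tool_pos: [0.5155, 0.1387, 0.084]
tool_rot: [0.0, 0.133, 0.991, 0.0]
contact_force: [-0.2, -0.2, -0.1]
gripper_width: 0.178
grasp_force: 58.7
```

```bash
python3 -c "
from h import *
rep()"
```

```text
t 12.15 pos [0.5155 0.1387 0.084 ] yaw -0.2669 tilt [0.0003 0.    ] hole-frame x,y -0.07689281794445584 2.2631965416323633e-05 F hole -0.1928694150687315 -0.21910625110312668 -0.08665913650035695
```

>>> apply_moves --targets '[{"translation": [-0.02,0,0],"twist": 0,"hand": 0},{"translation": [-0.02,0,0],"twist": 0,"hand": 0},{"translation": [-0.02,0,0],"twist": 0,"hand": 0},{"translation": [0,0,0],"twist": 0,"hand": 0}]'

```text
time: 12.55
tool_pos: [0.5213, 0.1371, 0.084]
tool_rot: [0.0, 0.133, 0.991, 0.0]
contact_force: [0.5, -1.1, -0.5]
gripper_width: 0.176
grasp_force: 58.7
```

>>> apply_moves --targets '[{"translation": [-0.02,0,0],"twist": 0,"hand": 0},{"translation": [-0.02,0,0],"twist": 0,"hand": 0},{"translation": [0,0,0],"twist": 0,"hand": 0}]'

```text
time: 12.85
tool_pos: [0.5251, 0.136, 0.084]
tool_rot: [0.0, 0.133, 0.991, 0.0]
contact_force: [-1.4, 0.5, -0.7]
gripper_width: 0.178
grasp_force: 58.7
```

```bash
python3 -c "
from h import *
rep()"
```

```text
t 12.85 pos [0.5251 0.136  0.084 ] yaw -0.267 tilt [ 0.0002 -0.    ] hole-frame x,y -0.06689244195678513 2.1221482209139364e-05 F hole -1.492723632304964 0.1021586252826965 -0.6592841959884128
```

Bow starts to engage, so I continue in 1.5 mm steps.

>>> apply_moves --targets '[{"translation": [-0.015,0,0],"twist": 0,"hand": 0},{"translation": [-0.015,0,0],"twist": 0,"hand": 0},{"translation": [0,0,0],"twist": 0,"hand": 0}]'

```text
time: 13.15
tool_pos: [0.5278, 0.1356, 0.0839]
tool_rot: [-0.0, 0.133, 0.991, 0.0]
contact_force: [0.3, 1.9, -1.2]
gripper_width: 0.177
grasp_force: 58.9
```

>>> apply_moves --targets '[{"translation": [-0.015,0,0],"twist": 0,"hand": 0},{"translation": [-0.015,0,0],"twist": 0,"hand": 0},{"translation": [0,0,0],"twist": 0,"hand": 0}]'

```text
time: 13.45
tool_pos: [0.5304, 0.135, 0.0837]
tool_rot: [-0.0, 0.133, 0.991, 0.0]
contact_force: [-0.8, 3.8, -1.4]
gripper_width: 0.18
grasp_force: 59.0
```

>>> apply_moves --targets '[{"translation": [-0.015,0,0],"twist": 0,"hand": 0},{"translation": [-0.015,0,0],"twist": 0,"hand": 0},{"translation": [0,0,0],"twist": 0,"hand": 0}]'

```text
time: 13.75
tool_pos: [0.5329, 0.1345, 0.0835]
tool_rot: [-0.001, 0.133, 0.991, 0.001]
contact_force: [-1.6, 4.9, -1.4]
gripper_width: 0.177
grasp_force: 59.0
```

```bash
python3 -c "
from h import *
rep()"
```

```text
t 13.75 pos [0.5329 0.1345 0.0835] yaw -0.2664 tilt [-0.0016  0.0014] hole-frame x,y -0.05896243981184147 0.000564639903534386 F hole -2.860634866096703 4.268187161087794 -1.4204647657318203
```

>>> apply_moves --targets '[{"translation": [-0.015,0,0],"twist": 0,"hand": 0},{"translation": [-0.015,0,0],"twist": 0,"hand": 0},{"translation": [0,0,0],"twist": 0,"hand": 0}]'

```text
time: 14.05
tool_pos: [0.5365, 0.1335, 0.0838]
tool_rot: [0.0, 0.133, 0.991, 0.001]
contact_force: [0.4, 5.4, -1.6]
gripper_width: 0.175
grasp_force: 59.0
```

>>> apply_moves --targets '[{"translation": [-0.015,0,0],"twist": 0,"hand": 0},{"translation": [-0.015,0,0],"twist": 0,"hand": 0},{"translation": [0,0,0],"twist": 0,"hand": 0}]'

```text
time: 14.35
tool_pos: [0.5406, 0.1324, 0.0844]
tool_rot: [0.002, 0.133, 0.991, 0.001]
contact_force: [2.8, 4.6, -2.3]
gripper_width: 0.176
grasp_force: 58.8
```

>>> apply_moves --targets '[{"translation": [-0.015,0,0],"twist": 0,"hand": 0},{"translation": [-0.015,0,0],"twist": 0,"hand": 0},{"translation": [0,0,0],"twist": 0,"hand": 0}]'

```text
time: 14.65
tool_pos: [0.5438, 0.1313, 0.0844]
tool_rot: [0.002, 0.133, 0.991, 0.0]
contact_force: [4.3, 3.1, -3.5]
gripper_width: 0.18
grasp_force: 58.7
```

```bash
python3 -c "
from h import *
rep()"
```

```text
t 14.65 pos [0.5438 0.1313 0.0844] yaw -0.2669 tilt [0.0043 0.0002] hole-frame x,y -0.047634282814748415 0.00042833528610979505 F hole 3.3512993551850845 4.095534405819758 -3.5237147947703384
```

>>> apply_moves --targets '[{"translation": [-0.015,0,0],"twist": 0,"hand": 0},{"translation": [-0.01,0,0],"twist": 0,"hand": 0},{"translation": [0,0,0],"twist": 0,"hand": 0}]'

```text
time: 14.95
tool_pos: [0.5457, 0.1303, 0.0843]
tool_rot: [0.001, 0.133, 0.991, -0.0]
contact_force: [5.1, 2.3, -3.3]
gripper_width: 0.177
grasp_force: 58.8
```

>>> apply_moves --targets '[{"translation": [-0.01,0,0],"twist": 0,"hand": 0},{"translation": [0,0,0],"twist": 0,"hand": 0}]'

```text
time: 15.15
tool_pos: [0.5462, 0.1301, 0.0843]
tool_rot: [0.001, 0.133, 0.991, -0.0]
contact_force: [4.1, 1.5, -1.7]
gripper_width: 0.179
grasp_force: 58.9
```

```bash
python3 -c "
from h import *
rep()"
```

```text
t 15.15 pos [0.5462 0.1301 0.0843] yaw -0.2669 tilt [ 0.0014 -0.0006] hole-frame x,y -0.04499925905968293 -0.00011814744011453355 F hole 3.537926969616492 2.554701787684772 -1.6645007084518495
```

>>> apply_moves --targets '[{"translation": [-0.01,0,0],"twist": 0,"hand": 0},{"translation": [0,0,0],"twist": 0,"hand": 0}]'

```text
time: 15.35
tool_pos: [0.5467, 0.1299, 0.0841]
tool_rot: [0.0, 0.133, 0.991, -0.0]
contact_force: [3.0, 0.2, -1.4]
gripper_width: 0.178
grasp_force: 59.0
```

>>> apply_moves --targets '[{"translation": [-0.01,0,0],"twist": 0,"hand": 0},{"translation": [0,0,0],"twist": 0,"hand": 0}]'

```text
time: 15.55
tool_pos: [0.5473, 0.1297, 0.0838]
tool_rot: [-0.0, 0.133, 0.991, -0.0]
contact_force: [3.1, 0.2, -0.6]
gripper_width: 0.18
grasp_force: 59.1
```

```bash
python3 -c "
from h import *
rep()"
```

```text
t 15.55 pos [0.5473 0.1297 0.0838] yaw -0.2669 tilt [-0.0007 -0.0004] hole-frame x,y -0.043840934091379014 -0.0002182471785456309 F hole 2.8868575604918143 1.026812427681398 -0.5518816681648111
```

>>> apply_moves --targets '[{"translation": [-0.01,0,0],"twist": 0,"hand": 0},{"translation": [0,0,0],"twist": 0,"hand": 0}]'

```text
time: 15.75
tool_pos: [0.5478, 0.1294, 0.0835]
tool_rot: [-0.001, 0.133, 0.991, -0.0]
contact_force: [-0.6, 0.3, -1.6]
gripper_width: 0.177
grasp_force: 59.0
```

>>> apply_moves --targets '[{"translation": [-0.01,0,0],"twist": 0,"hand": 0},{"translation": [0,0,0],"twist": 0,"hand": 0}]'

```text
time: 15.95
tool_pos: [0.5491, 0.1292, 0.0836]
tool_rot: [-0.0, 0.133, 0.991, -0.0]
contact_force: [0.1, -0.1, -0.6]
gripper_width: 0.177
grasp_force: 59.0
```

```bash
python3 -c "
from h import *
rep()"
```

```text
t 15.95 pos [0.5491 0.1292 0.0836] yaw -0.2669 tilt [-0.0009 -0.0003] hole-frame x,y -0.04190728156020692 -0.00017293932042261695 F hole 0.12037262874610295 -0.10787415395490606 -0.6471691227250261
```

All forces have dropped to about zero and TCP x is -0.042, as expected at home. I release and back straight up.

>>> apply_moves --targets '[{"translation": [0,0,0],"twist": 0,"hand": 0.3},{"translation": [0,0,0],"twist": 0,"hand": 0.4},{"translation": [0,0,0],"twist": 0,"hand": 0.45},{"translation": [0,0,0],"twist": 0,"hand": 0.45}]'

```text
time: 16.35
tool_pos: [0.5495, 0.1294, 0.084]
tool_rot: [0.0, 0.133, 0.991, -0.0]
contact_force: [0.3, -0.3, -0.5]
gripper_width: 0.451
grasp_force: 0.0
```

>>> apply_moves --targets '[{"translation": [0,0,-0.15],"twist": 0,"hand": 0.45},{"translation": [0,0,-0.3],"twist": 0,"hand": 0.45},{"translation": [0,0,-0.4],"twist": 0,"hand": 0.45},{"translation": [0.3,0,-0.4],"twist": 0,"hand": 0.45},{"translation": [0.2,0,-0.1],"twist": 0,"hand": 0.45},{"translation": [0,0,0],"twist": 0,"hand": 0.45},{"translation": [0,0,0],"twist": 0,"hand": 0.45}]'

```text
time: 17.05
tool_pos: [0.5014, 0.1426, 0.2197]
tool_rot: [0.001, 0.133, 0.991, 0.0]
contact_force: [-0.3, -0.8, 0.3]
gripper_width: 0.45
grasp_force: 0.0
```

```bash
python3 -c "
from h import *
rep()
c,T,im=shot('w6')
u=fproj(c,[.575,.122,.06]).astype(int);print(u,u-[60,50])
save('w6',im,(u[0]-60,u[1]-50,u[0]+60,u[1]+50),6)
v=-.268;X=np.array([np.cos(v),np.sin(v),0])
for d,z in((-.044,.096-.02),(.041,.0575),(0,.0755)):print(d,(fproj(c,np.array([.5896,.1183,z])+d*X)-u+[60,50])*6)
"
```

```text
t 17.05 pos [0.5014 0.1426 0.2197] yaw -0.2664 tilt [ 0.0018 -0.    ] hole-frame x,y -0.09152937571593145 6.280441479139399e-05 F hole -0.07949627898868933 -0.8892997943465966 0.3302060403424859
[321 258] [261 208]
-0.044 [362.8396 190.9143]
0.041 [361.0722 562.0342]
0 [361.9292 427.888 ]
```

View pics/w6.png

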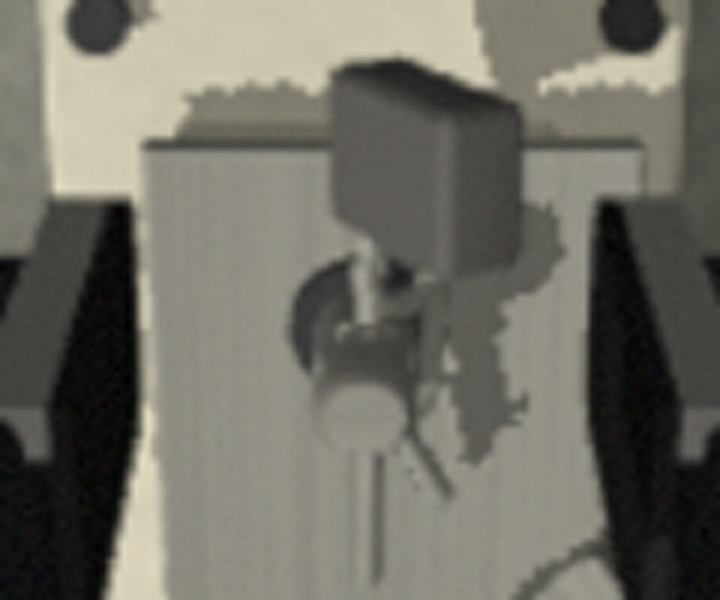

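Run:
```python
from h import *
c,T,im=load('w6');o=np.array([261,208]);print(state()['time'])
v=-.268;X=np.array([np.cos(v),np.sin(v),0]);Y=np.array([-X[1],X[0],0]);S=np.array([.5896,.1183,.0575])
f=lambda p:((fproj(c,p)-o)*6).round()
for s in(-.003,0,.003):print(s,'tip',f(S+(.041+s)*X),'throat@0',f(S+(.011+s)*X))
for roll in(0,.5,.9,1.2):
    W=np.cos(roll)*Y-np.sin(roll)*np.array([0,0,1]);Z=np.sin(roll)*Y+np.cos(roll)*np.array([0,0,1])
    print(roll,'flare rel/open',f(S+.026*X+.015*W),f(S+.026*X+.0195*W),'throat',f(S+.011*X+.008*W),'block top corners',[f(S+(-.044+a)*X+b*W+.0355*Z) for a in(-.014,.014) for b in(-.008,.008)],'bot',[f(S+(-.044+a)*X+b*W-.0025*Z) for a in(-.014,.014) for b in(-.008,.008)])
```

```text
17.1
-0.003 tip [361. 549.] throat@0 [362. 413.]
0 tip [361. 562.] throat@0 [362. 427.]
0.003 tip [361. 575.] throat@0 [362. 441.]
0 flare rel/open [444. 496.] [469. 496.] throat [407. 427.] block top corners [array([308., 152.]), array([418., 152.]), array([310., 321.]), array([416., 321.])] bot [array([314.,  60.]), array([412.,  60.]), array([315., 214.]), array([409., 214.])]
0.5 flare rel/open [432. 475.] [453. 468.] throat [401. 416.] block top corners [array([432., 151.]), array([524., 130.]), array([429., 320.]), array([517., 296.])] bot [array([312.,  69.]), array([398.,  53.]), array([313., 225.]), array([396., 206.])]
0.9 flare rel/open [411. 461.] [425. 451.] throat [389. 409.] block top corners [array([516., 133.]), array([573., 102.]), array([510., 299.]), array([566., 262.])] bot [array([320.,  76.]), array([381.,  49.]), array([321., 233.]), array([380., 201.])]
1.2 flare rel/open [390. 455.] [398. 443.] throat [378. 405.] block top corners [array([560., 113.]), array([586.,  78.]), array([552., 275.]), array([578., 234.])] bot [array([330.,  80.]), array([366.,  48.]), array([331., 238.]), array([366., 200.])]
```

The picture shows the leg through the stud: grip block at (425,165), tip out beyond the stud top at (375,583), and the bow round the stud's left side with its flare end at (450,495). That matches a relaxed bow at the seat within about 1 mm. The grip has rolled a little, which is allowed. I check it is at rest, then hand in.

>>> apply_moves --targets '[{"translation": [0,0,0],"twist": 0,"hand": 0.45},{"translation": [0,0,0],"twist": 0,"hand": 0.45},{"translation": [0,0,0],"twist": 0,"hand": 0.45},{"translation": [0,0,0],"twist": 0,"hand": 0.45}]'

```text
time: 17.5
tool_pos: [0.5012, 0.1424, 0.2183]
tool_rot: [-0.001, 0.133, 0.991, -0.0]
contact_force: [-0.3, 1.1, -0.3]
gripper_width: 0.452
grasp_force: 0.0
```

Run:
```python
from h import *
a=load('w6')[2].astype(int);b=grab_frame('wrist').astype(int)
d=np.abs(a-b).mean(2)[208:308,261:381];print(d.mean(),(d>25).sum())
if (d>25).sum()<150: print(job_done())
```

```text
4.7908333333333335 535
```

Run:
```python
from h import *
a=grab_frame('wrist').astype(int)
for i in range(6): b=grab_frame('wrist').astype(int)
d=np.abs(a-b).mean(2)[208:308,261:381];print(d.mean(),(d>25).sum(),state()['time'])
if (d>25).sum()<20: print(job_done())
```

```text
2.549527777777778 77 17.9
```

>>> apply_moves --targets '[{"translation": [0,0,0],"twist": 0,"hand": 0.45},{"translation": [0,0,0],"twist": 0,"hand": 0.45},{"translation": [0,0,0],"twist": 0,"hand": 0.45},{"translation": [0,0,0],"twist": 0,"hand": 0.45},{"translation": [0,0,0],"twist": 0,"hand": 0.45},{"translation": [0,0,0],"twist": 0,"hand": 0.45},{"translation": [0,0,0],"twist": 0,"hand": 0.45},{"translation": [0,0,0],"twist": 0,"hand": 0.45}]'

```text
time: 18.7
tool_pos: [0.5012, 0.1426, 0.2189]
tool_rot: [-0.0, 0.133, 0.991, 0.0]
contact_force: [-0.1, 0.7, 0.5]
gripper_width: 0.449
grasp_force: 0.0
```

Run:
```python
from h import *
F=[shot('v0')[2].astype(int)]
for i in range(8): F.append(grab_frame('wrist').astype(int))
for k in(1,4,8):
    d=np.abs(F[0]-F[k]).mean(2)[208:308,261:381];ys,xs=np.nonzero(d>25);print(k,d.mean(),len(xs),(np.median(xs),np.median(ys)) if len(xs) else '')
print(state()['time'],tool()[:3,3])
```

```text
1 1.4746944444444443 0 
4 1.4620833333333334 0 
8 1.4788055555555553 0 
19.15 [0.5012 0.1426 0.2189]
```

Run:
```python
from h import *
for n in('w6','v0'):
    im=load(n)[2].mean(2)
    print(n)
    for r in(284,288,290,292,296,300,303,304,305,306,307,308): print(r,im[r,314:342].astype(int).tolist())
    for r in(220,235,250): print(r,im[r,300:366].astype(int).tolist())
```

```text
w6
284 [142, 141, 142, 141, 137, 131, 137, 148, 140, 110, 94, 125, 138, 138, 143, 146, 128, 99, 89, 108, 134, 141, 142, 116, 102, 95, 93, 111]
288 [143, 142, 143, 141, 136, 130, 139, 151, 141, 107, 101, 128, 139, 139, 139, 137, 133, 141, 135, 113, 91, 93, 127, 140, 142, 140, 143, 140]
290 [141, 143, 141, 140, 137, 129, 139, 149, 141, 108, 103, 129, 139, 140, 139, 138, 140, 142, 147, 141, 120, 102, 113, 133, 141, 142, 142, 142]
292 [142, 142, 140, 140, 139, 131, 138, 148, 135, 105, 105, 130, 139, 138, 138, 139, 141, 142, 140, 137, 133, 131, 142, 141, 140, 141, 140, 140]
296 [140, 142, 140, 140, 136, 132, 136, 147, 133, 104, 105, 128, 138, 139, 139, 140, 140, 141, 141, 139, 140, 143, 142, 140, 141, 142, 140, 141]
300 [143, 141, 140, 142, 138, 132, 141, 147, 133, 103, 103, 129, 139, 137, 138, 140, 141, 142, 140, 138, 139, 141, 141, 138, 140, 141, 140, 140]
303 [142, 142, 140, 138, 138, 131, 138, 147, 132, 102, 106, 130, 140, 137, 138, 138, 139, 141, 141, 142, 139, 142, 142, 141, 140, 141, 140, 136]
304 [142, 143, 141, 138, 137, 133, 141, 144, 129, 107, 118, 135, 138, 136, 136, 138, 140,
[... 3505 characters left out ...]
, 120, 122, 122, 122, 122, 128, 129, 133, 154, 189, 191, 189, 192, 193, 192, 192, 191, 192, 195]
235 [139, 140, 140, 140, 141, 142, 141, 145, 141, 140, 140, 139, 137, 138, 140, 132, 110, 91, 88, 91, 90, 89, 90, 88, 90, 90, 88, 90, 88, 90, 92, 90, 90, 90, 96, 101, 93, 80, 72, 72, 71, 73, 71, 67, 69, 69, 66, 60, 113, 139, 141, 143, 145, 140, 142, 140, 142, 144, 142, 142, 143, 145, 144, 144, 144, 144]
250 [139, 140, 142, 138, 142, 143, 143, 144, 145, 140, 140, 137, 137, 139, 141, 142, 143, 142, 137, 133, 140, 152, 152, 122, 102, 89, 88, 89, 92, 91, 91, 94, 92, 93, 100, 100, 89, 79, 72, 73, 70, 69, 70, 68, 67, 63, 64, 59, 80, 89, 92, 91, 93, 86, 91, 121, 144, 144, 140, 78, 36, 17, 10, 13, 6, 12]
```

Between the two pictures nothing moved by more than about a pixel. The tip and flare end are where they were and the cotter is at rest, so I hand in.

```bash
python3 -c "
from plant import *
print(job_done())"
```

```text
the job is handed in; nothing more can be done
None
```

I handed the job in with the grey cotter threaded through the stud's cross hole, released and at rest; the bow angle can't be read directly, but the forces and the last picture fit it being snapped round the stud, and the verdict wasn't returned.

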